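# Check a plate gap with a flat gauge that was put away back to front

### The arm

A 6-joint arm with a two-finger parallel gripper is mounted at the origin on the work surface; the furniture and walls round the work are solid. World frame = base frame: x ahead of the robot, y to its left, z up, the work surface at z = 0. Lengths are in m, angles in degrees, forces in N, time in s.
With the tool pointing down it reaches from about 0.4 to 0.825 m from the base axis. Payload 7 kg.
Tool frame: the origin (TCP) lies between the finger pads; the fingertips stand 22 mm ahead of it and the grasp point (between the pads) lies 3 mm ahead of it; z points along the fingers, y is the line along which they close (so a half turn about z gives the same grasp; the last joint's range is limited). The gripper opens to 88 mm and grips with 3 to 60 N. Pads are 19 mm wide; open, the fingers measure 130 mm over their backs; the gripper's body (78 mm by 193 mm) begins 47 mm behind the grasp point.
Start: joints at [89.846, 20.546, 0.682, 0, -70.136, -16.507], TCP at [0.194, 0.647, 0.249] pointing down, gripper open.
Joint ranges: [-176.03, 176.03], [-82.01, 121.73], [-58.28, 71.71], [-173.87, 95.51], [-174.79, -0.11], [-173.66, 173.66]. Speed limits (degrees/s): [136.94, 136.94, 172.46, 180, 180, 180].

### API

Orientations are given as [roll, pitch, yaw] about the fixed x, y, z axes, in that order (R = Rz(yaw) Ry(pitch) Rx(roll)).
In Python, from plant import r, vision gives the robot as it stands.
- The arm moves only by the shell command python3 -m pendant 'ROWS' [FORCE]. ROWS is JSON, a list that holds one entry, the list of rows, each a list of 7 numbers: the shift along the tool's x, y, z scaled (see below), then the turn, a rotation vector about the tool's x, y, z scaled (see below), then the opening, from -1 (shut) to 1 (fully open). In form: [[[x, y, z, wx, wy, wz, fingers], ...]]. A call has exactly 8 rows; each row shifts and turns the commanded pose from where the row before left it, along the tool's axes as they then stand; what a row does not reach is not made up. The controller multiplies each number of a shift by 20 mm and each number of a turn by 4 degrees. A row lasts 1/10 s, in which the tool goes at most 50 mm and 8.59 degrees, less where a joint would pass 70% of its speed; a pose out of reach is approached as far as the arm can. A call with a number of a shift or a turn outside -1 to 1 is refused whole. A call with a gripper value outside its range is refused whole. The fingers move at their own pace and stop on an object; FORCE is the grip in N (left out, the last holds). Time passes only in rows, so rows that do not move let the fingers close, or fill a call up. It gives the time, the measured TCP pose, the force, the opening and the grip force at its end, in the units of the state.
- r.get_state(): the state, without advancing time (a new reading comes with each control period).
- vision.capture(name): name is "scene" or "top"; returns a dict with "frame" (480x640x3 uint8, blue, green, red), "depth" (480x640 float32, m along the optical axis (not along the pixel's ray), 0 where there is no reading), "camera_matrix" (3x3 intrinsics, pixels), "extrinsics" (4x4, takes a point from world to camera coordinates). Camera axes: x right, y up, looking along -z (the intrinsics and any distortion apply to the point x, -y, -z); pixel columns grow to the right and rows downward; lengths in m; the calibration is good to about 2 mm. A picture is of the moment at which its call begins.
- r.close_job(): hands the job in; it is judged then, once.
The state is a dict: "time_s": time; "joints": joint angles; "qd": joint speeds; "joint_torque": joint torques, N m; "tcp_pos": TCP position; "eef_rot": TCP orientation; "contact_force": force on the tool from outside, world axes, zero at the start; "moment": the same for the moment, N m; "gripper_width": finger opening in m; "gripper_force": force on a finger pad.
Only numpy, scipy, OpenCV 4.12 (cv2) and the standard library are available. Lean on these libraries where they do the work, as an engineer would, in place of code of your own. Each camera call takes 0.05 s, during which the arm holds its last target. There are 200 camera calls.

### The job

The flat steel gauge was put away back to front, with its handle inside the grey storage sleeve: draw it out by the blade, lay it flat on the bench clear of the sleeve and let go. Then take it by the handle and slide the blade straight into the gap of the plate jig from the apron side, until the notches in the blade's edges are level with the front edge of the top plate, and leave it lying there. Do not shift the bottle, dish, tape roll and timer standing around.

Things in the scene. Friction and masses are not known exactly. Their poses are not given: they have to be found in the camera images.
- gauge: Flat gauge 160x36 mm, 0.16 kg, flat underside. Steel blade 95 mm long, 8 mm thick; black handle 65 mm long, 20 mm thick. Depth mark: a 5x6 mm notch in each blade edge, 70 mm from the tip. Origin: underside, mid-width, at the notch line; x to the tip (at +70 mm; handle x -25 to -90 mm), z up. Starts on the bench, handle in the sleeve, 57-73 mm of blade showing.
- gauge_handle (a point): middle of the gauge's handle block, 10 mm above its underside; axes as the gauge
- gauge_tip (a point): middle of the blade's tip, 4 mm above the underside; axes as the gauge
- sleeve: Grey sheet-metal storage sleeve fixed to the bench: low tunnel without floor, 105 mm long, 58 wide (74 over its 4 mm thick side flanges), 32 high; inside 46 wide, 27 high; back closed. Origin: on the bench, middle of the open mouth; x points out of the mouth, z up.
- jig: Plate jig fixed to the bench, foot 121x106x8 mm. Two aluminium plates 86 mm wide with a gap between: floor at z 30, ceiling 43 mm, 50 mm wide between side strips, 90 mm deep, open behind. Lower plate stands out 25 mm in front as an apron. Top at 55 mm, 4 corner studs to 68. Origin: on the bench below the middle of the top plate's front edge; x into the gap, z up.
- gap_front (a point): middle of the gap floor at the top plate's front edge, 30 mm above the bench; axes as the jig
- bottle: amber reagent bottle with black cap, 51 mm diameter, 102 mm tall, standing at the right rear; origin at the middle of its underside. Bystander, loose, to be left alone.
- dish: closed petri dish, 60 mm diameter, 15 mm high; origin at the middle of its underside. Bystander, loose, to be left alone.
- tape: roll of label tape lying flat, 65 mm diameter, 18 mm high; origin at the middle of its underside. Bystander, loose, to be left alone.
- timer: bench timer with a wedge-shaped body, 74 x 60 x 21 mm, left of the work; origin at the middle of its underside. Bystander, loose, to be left alone.
There are look-alikes about, which are no part of the job. There is more than one size of the gauge; the one meant has the size given above.

How it is judged:
By the outcome, as a careful person would: the job done as asked, in the order asked, and still so for the second after the job is handed in, with the robot touching nothing.
It also fails if it takes over 51 s, if anything falls off the work surface, if the arm or the gripper's body presses on something with over 40 N, if the wrist force passes 120 N, or if a joint passes its speed limit or range.

## Working session

There is one attempt and no reset: what is moved stays moved. The work goes in short steps, Python scripts to look and compute and a shell command to move; the robot and the scene stay as the last step left them, time stands still between calls to the robot, and variables do not carry over. Pictures are saved under pics/ and viewed, at most 10 in all, crops included, and the job is handed in when it is done.

```bash
ls; mkdir -p pics; cat > h.py <<'E'
import numpy as np, cv2
from plant import r, vision
def cap(name, f=None):
    c=vision.capture(name)
    if f: cv2.imwrite('pics/'+f,c['frame'])
    np.savez('/tmp/'+name+'.npz',**{k:c[k] for k in('frame','depth','camera_matrix','extrinsics')})
    return c
def cloud(c):
    d=c['depth'];K=c['camera_matrix'];v,u=np.mgrid[0:480,0:640]
    p=np.stack([(u-K[0,2])/K[0,0]*d,-(v-K[1,2])/K[1,1]*d,-d],-1)
    T=np.linalg.inv(c['extrinsics']);w=p@T[:3,:3].T+T[:3,3]
    w[d==0]=np.nan
    return w
E
python3 - <<'E'
from h import *
for n in('scene','top'):
    c=cap(n,n+'1.png');print(n,c['camera_matrix'].tolist(),np.linalg.inv(c['extrinsics'])[:3].round(3).tolist(),(c['depth']==0).mean())
print(r.get_state())
E
```

```text
pics
scene [[604.5095920861692, 0.0, 315.45145425444736], [0.0, 604.5095920861692, 230.15072403878202], [0.0, 0.0, 1.0]] [[-0.952, -0.252, 0.174, 0.697], [0.307, -0.807, 0.504, 0.738], [0.013, 0.534, 0.846, 1.292]] 0.003916015625
top [[535.3327543982343, 0.0, 328.94062274685956], [0.0, 535.3327543982343, 229.6982849319627], [0.0, 0.0, 1.0]] [[0.022, 0.997, -0.069, 0.346], [-1.0, 0.021, -0.023, 0.001], [-0.022, 0.069, 0.997, 1.321]] 0.004140625
{'time_s': 0.1, 'joints': array([ 8.98464277e+01,  2.05882988e+01,  6.39904787e-01, -1.92762301e-02,
       -7.01363426e+01, -1.65057055e+01]), 'qd': array([ 0.0306202 , -0.12333866,  0.16270658, -0.0012676 ,  0.01187014,
       -0.08150391]), 'joint_torque': array([-2.35984517e-03, -5.84164023e+01,  2.93752956e+01,  7.01557964e+00,
        1.02195988e-02, -5.52056918e-05]), 'tcp_pos': array([0.19342026, 0.64627238, 0.24770729]), 'eef_rot': array([ 1.79913606e+02, -6.70191332e-03, -1.66658360e+01]), 'contact_force': array([ 0.56715354, -0.2319881 , -0.07683   ]), 'moment': array([ 0.04291941, -0.02415726,  0.00664136]), 'gripper_force': 0.0, 'gripper_width': 0.08741990024804419}
```

View pics/top1.png

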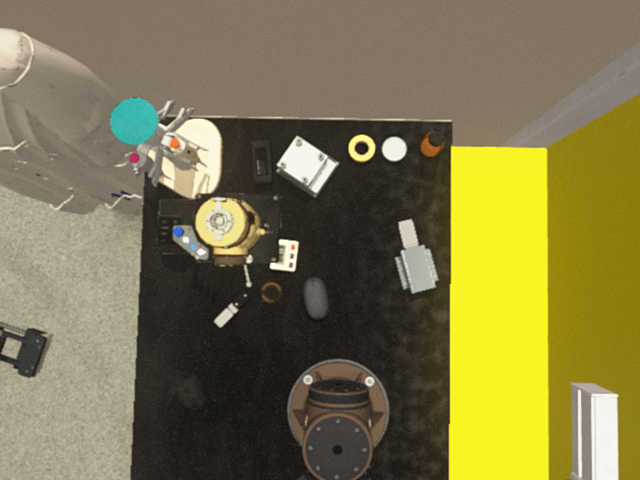

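View pics/scene1.png

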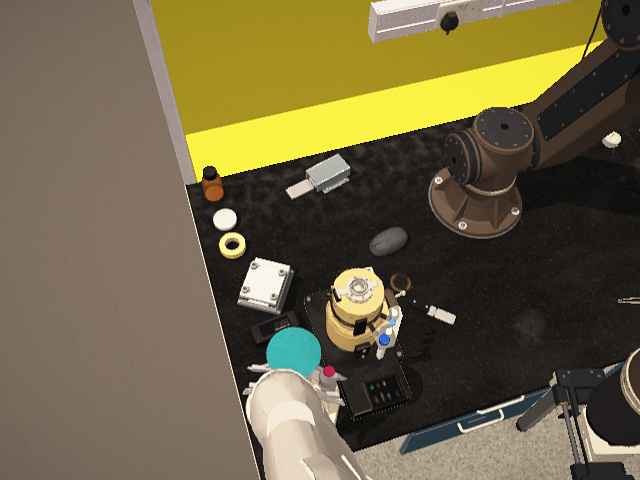

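The top image shows the sleeve at about (417,270) with the blade at (407,233), and the jig at (307,166). The tape, dish and bottle are at (361,148), (393,149) and (432,143), and the timer is at (285,255). The look-alike gauge is at (233,310). Next I'll measure and zoom in.

```bash
python3 - <<'E'
from h import *
T=np.load('/tmp/top.npz');S=np.load('/tmp/scene.npz')
a=cv2.resize(T['frame'][120:210,265:355],(400,400),interpolation=cv2.INTER_CUBIC)
b=cv2.resize(T['frame'][212:302,370:460],(400,400),interpolation=cv2.INTER_CUBIC)
c=cv2.resize(S['frame'][245:320,225:325],(400,300),interpolation=cv2.INTER_CUBIC)[:200+100]
d=cv2.resize(S['frame'][145:220,270:370],(400,300),interpolation=cv2.INTER_CUBIC)
cv2.imwrite('pics/z1.png',np.vstack([np.hstack([a,b])[:300*1+100][:, :],np.hstack([c,d])])[:, :][:700] if 0 else cv2.resize(np.vstack([np.hstack([a,b]),np.hstack([c,d])]),(685,600)))
wt=cloud(T);ws=cloud(S)
def rect(w,box,z0,z1,n):
    u0,v0,u1,v1=box;p=w[v0:v1,u0:u1].reshape(-1,3);p=p[(p[:,2]>z0)&(p[:,2]<z1)]
    if len(p)<5: print(n,len(p));return
    q=cv2.minAreaRect((p[:,:2]*1000).astype(np.float32))
    print(n,len(p),'c',np.round(q[0],1),'size',np.round(q[1],1),'ang',round(q[2],1),'zmed',np.median(p[:,2]).round(4),'corners',cv2.boxPoints(q).round(0).tolist())
for n,w in(('top',wt),('scene',ws)):
    bj=(265,125,350,205) if n=='top' else (232,250,300,318)
    rect(w,bj,.05,.060,n+' jig top');rect(w,bj,.022,.036,n+' jig lower');rect(w,bj,.004,.014,n+' foot');rect(w,bj,.062,.08,n+' studs')
    bs=(385,215,450,300) if n=='top' else (280,150,360,205)
    rect(w,bs,.025,.04,n+' sleeve');rect(w,bs,.0045,.013,n+' low')
    bb=(395,210,420,248) if n=='top' else (280,175,314,203)
    rect(w,bb,.0045,.013,n+' blade')
for n,b in dict(tape=(343,128,380,166),dish=(380,134,408,164),bottle=(417,125,448,162),timer=(268,236,302,274),mouse=(300,274,332,324)).items(): rect(wt,b,.006,.2,n)
print('bench z',np.nanmedian(wt[300:340,400:440,2]),np.nanmedian(ws[230:250,300:360,2]))
E
```

```text
top jig top 1131 c [598.8 100.6] size [90.7 86.6] ang 57.2 zmed 0.0552 corners [[538.0, 86.0], [611.0, 39.0], [660.0, 115.0], [587.0, 162.0]]
top jig lower 805 c [577.3 105.4] size [162.4 172.1] ang 1.9 zmed 0.0299 corners [[493.0, 189.0], [499.0, 17.0], [661.0, 22.0], [656.0, 194.0]]
top foot 564 c [598.1  89.3] size [199.7 207.6] ang 1.1 zmed 0.0063 corners [[496.0, 191.0], [500.0, -16.0], [700.0, -12.0], [696.0, 195.0]]
top studs 122 c [597.9 100.3] size [79.9 81.6] ang 56.8 zmed 0.0649 corners [[542.0, 89.0], [610.0, 44.0], [654.0, 111.0], [586.0, 156.0]]
top sleeve 1072 c [ 346.4 -182.4] size [104.9  58.9] ang 15.9 zmed 0.0316 corners [[288.0, -168.0], [304.0, -225.0], [405.0, -196.0], [389.0, -140.0]]
top low 611 c [ 373.3 -185.3] size [203.9 156.6] ang 0.7 zmed 0.0069 corners [[270.0, -108.0], [272.0, -265.0], [476.0, -262.0], [474.0, -106.0]]
top blade 369 c [ 442.1 -159.9] size [88.5 59.1] ang 0.3 zmed 0.0076 corners [[398.0, -131.0], [398.0, -190.0], [486.0, -189.0], [486.0, -130.0]]
scene jig top 1144 c [599.9  99. ] size [93.7 86.6] ang 56.7 zmed 0.0553 corners [[538.0, 8
[... 972 characters left out ...]
9] ang 1.0 zmed 0.0177 corners [[601.0, -4.0], [602.0, -86.0], [685.0, -85.0], [684.0, -3.0]]
dish 474 c [ 638.  -121.7] size [62.9 61.7] ang 5.6 zmed 0.0147 corners [[604.0, -94.0], [610.0, -155.0], [672.0, -149.0], [666.0, -88.0]]
bottle 504 c [ 659.4 -213.5] size [80.1 75.3] ang 74.6 zmed 0.0744 corners [[612.0, -242.0], [685.0, -262.0], [706.0, -185.0], [634.0, -165.0]]
timer 878 c [375.7 141. ] size [85.2 78.9] ang 2.1 zmed 0.0177 corners [[332.0, 179.0], [335.0, 100.0], [420.0, 103.0], [417.0, 182.0]]
mouse 857 c [270.9  58.3] size [106.3  67.6] ang 5.1 zmed 0.0289 corners [[215.0, 87.0], [221.0, 20.0], [327.0, 29.0], [321.0, 97.0]]
bench z -0.0005525739312450817 0.00038997288701092536
```

View pics/z1.png

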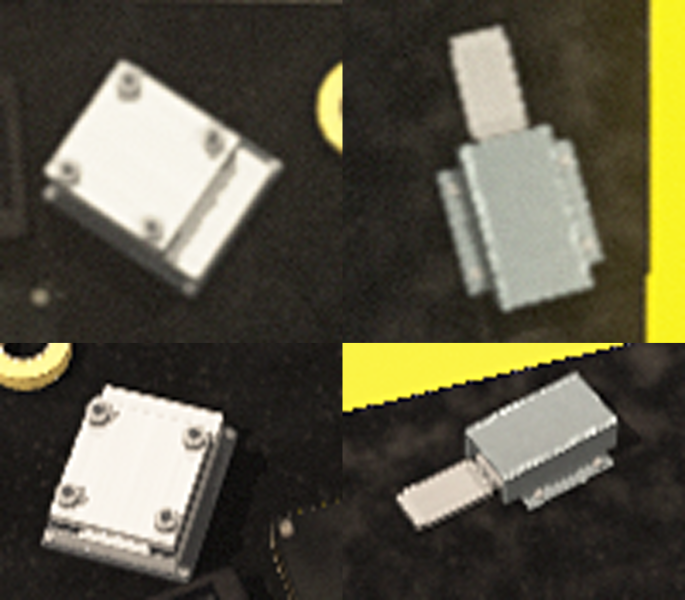

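```bash
cat >> h.py <<'E'
def plane(c,uv,z):
    K=c['camera_matrix'];T=np.linalg.inv(c['extrinsics']);uv=np.asarray(uv,float)
    d=np.stack([(uv[:,0]-K[0,2])/K[0,0],-(uv[:,1]-K[1,2])/K[1,1],-np.ones(len(uv))],-1)@T[:3,:3].T
    return (T[:3,3]+d*((z-T[2,3])/d[:,2])[:,None])[:,:2]*1000
def blob(c,box,z,thr,filt=None):
    u0,v0,u1,v1=box;g=c['frame'].astype(float).mean(2)
    v,u=np.nonzero(g[v0:v1,u0:u1]>thr);p=plane(c,np.c_[u+u0,v+v0],z)
    if filt is not None:p=p[filt(p)]
    q=cv2.minAreaRect(p.astype(np.float32));m=p.mean(0);w,V=np.linalg.eigh(np.cov((p-m).T))
    a=np.degrees(np.arctan2(V[1,1],V[0,1]));a=a-180 if a>90 else a+180 if a<-90 else a
    return dict(rect_c=np.round(q[0],1),size=np.round(q[1],1),rang=round(q[2],1),mean=m.round(1),ang=round(a,1),sd12=np.round(np.sqrt(w*12),1))
E
python3 - <<'E'
from h import *
T=np.load('/tmp/top.npz');S=np.load('/tmp/scene.npz')
e=np.array([.962,.273]);m=np.array([397.5,-169])
f=lambda p:((p-m)@e>6)&((p-m)@e<90)&(abs((p-m)@np.array([-.273,.962]))<32)
print(blob(T,(390,205,430,255),8e-3,90,f),'\n',blob(S,(278,170,325,207),8e-3,90,f))
w=cloud(T)
v,u=np.nonzero((w[...,2]>.09)&(w[...,2]<1)&(w[...,0]>.1)&(w[...,0]<.8)&(w[...,1]>-.3)&(w[...,1]<.75))
p=w[v,u]
for y in np.arange(-.3,.75,.075):
    k=p[(p[:,1]>=y)&(p[:,1]<y+.075)]
    if len(k): print(round(y,3),'x',k[:,0].min().round(2),k[:,0].max().round(2),'zmax',k[:,2].max().round(3))
ws=cloud(S)
for n,ww in(('t',w),('s',ws)):
  q=ww.reshape(-1,3);q=q[(abs(q[:,0]-.66)<.06)&(abs(q[:,1]+.21)<.06)&(q[:,2]>.088)&(q[:,2]<.11)];print(n,'cap',q.mean(0),len(q))
# apron check
ex=np.array([.542,.84]);q=w.reshape(-1,3);d=(q[:,:2]-[.5745,.062])
a=d@ex;b=d@np.array([-.84,.542])
for lo in range(-40,110,5):
    k=(a*1000>lo)&(a*1000<lo+5)&(abs(b)<.03);print(lo,np.median(q[k,2]).round(3),end='; ')
E
```

```text
{'rect_c': array([ 434.3, -160.8]), 'size': array([63.2, 38.6]), 'rang': 14.6, 'mean': array([ 434., -161.]), 'ang': np.float64(14.4), 'sd12': array([38.5, 63.3])} 
 {'rect_c': array([ 436.1, -163.5]), 'size': array([64.8, 37.2]), 'rang': 14.3, 'mean': array([ 435.8, -162.8]), 'ang': np.float64(14.8), 'sd12': array([37.2, 64.6])}
-0.3 x 0.64 0.72 zmax 0.601
-0.225 x 0.63 0.72 zmax 0.6
-0.15 x 0.72 0.72 zmax 0.598
-0.075 x 0.1 0.72 zmax 0.596
0.0 x 0.1 0.72 zmax 0.595
0.075 x 0.72 0.72 zmax 0.593
0.15 x 0.35 0.72 zmax 0.592
0.225 x 0.34 0.72 zmax 0.589
0.3 x 0.36 0.72 zmax 0.587
0.375 x 0.51 0.72 zmax 0.586
0.45 x 0.53 0.72 zmax 0.585
0.525 x 0.13 0.72 zmax 0.545
0.6 x 0.14 0.58 zmax 0.413
0.675 x 0.2 0.55 zmax 0.291
t cap [ 0.65580407 -0.21201906  0.10079737] 222
s cap [ 0.65037081 -0.21043908  0.100553  ] 167
-40 -0.0; -35 0.0; -30 0.004; -25 0.029; -20 0.03; -15 0.03; -10 0.031; -5 0.031; 0 0.052; 5 0.055; 10 0.057; 15 0.055; 20 0.055; 25 0.054; 30 0.055; 35 0.055; 40 0.055; 45 0.055; 50 0.056; 55 0.055; 60 0.055; 65 0.055; 70 0.056; 75 0.056; 80 0.055; 85 0.055; 90 0.051; 95 nan; 100 0.001; 105 0.0;
  return _methods._mean(a, axis=axis, dtype=dtype,
  ret = ret.dtype.type(ret / rcount)
```

```bash
python3 - <<'E'
from h import *
w=cloud(np.load('/tmp/top.npz')).reshape(-1,3);s=cloud(np.load('/tmp/scene.npz')).reshape(-1,3)
for n,q in(('t',w),('s',s)):
  for y in np.arange(.05,.65,.1):
    print(n,round(y,2),[(round(x,2),float(np.nanmax(np.r_[0,q[(q[:,0]>x)&(q[:,0]<x+.1)&(q[:,1]>y)&(q[:,1]<y+.1)&(q[:,2]<1.1),2]]).round(2))) for x in(.1,.2,.3,.4,.5,.6)])
E
```

```text
t 0.05 [(0.1, 0.24), (0.2, 0.04), (0.3, 0.03), (0.4, 0.02), (0.5, 0.07), (0.6, 0.07)]
t 0.15 [(0.1, 0.01), (0.2, 0.06), (0.3, 0.21), (0.4, 0.24), (0.5, 0.07), (0.6, 0.06)]
t 0.25 [(0.1, 0.01), (0.2, 0.02), (0.3, 0.23), (0.4, 0.24), (0.5, 0.35), (0.6, 0.35)]
t 0.35 [(0.1, 0.01), (0.2, 0.01), (0.3, 0.17), (0.4, 0.18), (0.5, 0.36), (0.6, 0.45)]
t 0.45 [(0.1, 0.34), (0.2, 0.34), (0.3, 0.01), (0.4, 0.01), (0.5, 0.45), (0.6, 0.57)]
t 0.55 [(0.1, 0.34), (0.2, 0.34), (0.3, 0.0), (0.4, 0.0), (0.5, 0.48), (0.6, 0.49)]
s 0.05 [(0.1, 0.24), (0.2, 0.04), (0.3, 0.04), (0.4, 0.03), (0.5, 0.07), (0.6, 0.07)]
s 0.15 [(0.1, 0.01), (0.2, 0.05), (0.3, 0.22), (0.4, 0.24), (0.5, 0.07), (0.6, 0.05)]
s 0.25 [(0.1, 0.01), (0.2, 0.02), (0.3, 0.22), (0.4, 0.24), (0.5, 0.35), (0.6, 0.35)]
s 0.35 [(0.1, 0.01), (0.2, 0.01), (0.3, 0.17), (0.4, 0.18), (0.5, 0.36), (0.6, 0.36)]
s 0.45 [(0.1, 0.34), (0.2, 0.34), (0.3, 0.01), (0.4, 0.01), (0.5, 0.44), (0.6, 0.58)]
s 0.55 [(0.1, 0.34), (0.2, 0.59), (0.3, 0.0), (0.4, 0.0), (0.5, 0.54), (0.6, 0.63)]
```

```bash
python3 -m pendant '[[[0,0,-0.55,0,0,-0.97,1],[0,0,-0.55,0,0,-0.97,1],[0,0,-0.55,0,0,-0.97,1],[0,0,-0.55,0,0,-0.97,1],[0,0,-0.55,0,0,-0.97,1],[0,0,-0.55,0,0,-0.97,1],[0,0,-0.55,0,0,-0.97,1],[0,0,-0.55,0,0,-0.97,1]]]'
python3 -m pendant '[[[0.21,0.97,0,0,0,0,1],[0.21,0.97,0,0,0,0,1],[0.21,0.97,0,0,0,0,1],[0.21,0.97,0,0,0,0,1],[0.21,0.97,0,0,0,0,1],[0.21,0.97,0,0,0,0,1],[0.21,0.97,0,0,0,0,1],[0.21,0.97,0,0,0,0,1]]]'
```

```text
time_s: 0.9
tcp_pos: [0.1934, 0.6464, 0.3364]
eef_rot: [179.9, 0.0, 14.5]
contact_force: [-0.5, 0.7, -0.1]
gripper_width: 0.0879
gripper_force: 0.0
time_s: 1.7
tcp_pos: [0.2653, 0.5032, 0.3365]
eef_rot: [-180.0, 0.0, 14.4]
contact_force: [0.8, 0.4, -0.0]
gripper_width: 0.0876
gripper_force: 0.0
```

```bash
python3 -m pendant '[[[0.21,0.97,0,0,0,0,1],[0.21,0.97,0,0,0,0,1],[0.21,0.97,0,0,0,0,1],[0.21,0.97,0,0,0,0,1],[0.21,0.97,0,0,0,0,1],[0.21,0.97,0,0,0,0,1],[0.07,0.98,0,0,0,0,1],[0.07,0.98,0,0,0,0,1]]]'
python3 -m pendant '[[[0.07,0.98,0,0,0,0,1],[0.07,0.98,0,0,0,0,1],[0.07,0.98,0,0,0,0,1],[0.07,0.98,0,0,0,0,1],[0.07,0.98,0,0,0,0,1],[0.07,0.98,0,0,0,0,1],[0.07,0.98,0,0,0,0,1],[0.07,0.98,0,0,0,0,1]]]'
python3 -m pendant '[[[0.07,0.98,0,0,0,0,1],[0.07,0.98,0,0,0,0,1],[0.07,0.98,0,0,0,0,1],[0.07,0.98,0,0,0,0,1],[0.07,0.98,0,0,0,0,1],[0.07,0.98,0,0,0,0,1],[-0.19,0.98,0.2,0,0,0,1],[-0.19,0.98,0.4,0,0,0,1]]]'
python3 -m pendant '[[[-0.19,0.98,0.6,0,0,0,1],[-0.19,0.98,0.7,0,0,0,1],[-0.19,0.98,0.7,0,0,0,1],[-0.19,0.98,0.7,0,0,0,1],[-0.19,0.98,0.7,0,0,0,1],[-0.19,0.98,0.7,0,0,0,1],[-0.19,0.98,0.7,0,0,0,1],[-0.19,0.98,0.7,0,0,0,1]]]'
```

```text
time_s: 2.5
tcp_pos: [0.3309, 0.3593, 0.3365]
eef_rot: [180.0, 0.0, 14.4]
contact_force: [-0.7, 0.3, -0.2]
gripper_width: 0.0877
gripper_force: 0.0
time_s: 3.3
tcp_pos: [0.3804, 0.2102, 0.3366]
eef_rot: [-180.0, -0.0, 14.4]
contact_force: [-0.1, 0.3, -0.4]
gripper_width: 0.0874
gripper_force: 0.0
time_s: 4.1
tcp_pos: [0.42, 0.0586, 0.3249]
eef_rot: [-180.0, -0.1, 14.4]
contact_force: [0.4, 0.3, 0.4]
gripper_width: 0.0876
gripper_force: 0.0
time_s: 4.9
tcp_pos: [0.4289, -0.1008, 0.2142]
eef_rot: [180.0, -0.0, 14.4]
contact_force: [0.6, -0.1, -0.6]
gripper_width: 0.0872
gripper_force: 0.0
```

```bash
python3 -m pendant '[[[-0.1,0.8,0.9,0,0,0,1],[-0.1,0.8,0.9,0,0,0,1],[-0.1,0.8,0.9,0,0,0,1],[-0.08,0.65,0.9,0,0,0,1],[0,0,0.9,0,0,0,0.6],[0,0,0.9,0,0,0,0.4],[0,0,0.9,0,0,0,0.4],[0,0,0.9,0,0,0,0.4]]]'
```

```text
time_s: 5.7
tcp_pos: [0.4368, -0.161, 0.0701]
eef_rot: [180.0, -0.0, 14.4]
contact_force: [0.7, 0.2, -0.5]
gripper_width: 0.0633
gripper_force: 0.0
```

```bash
python3 -m pendant '[[[0,0,0.8,0,0,0,0.4],[0,0,0.7,0,0,0,0.4],[0,0,0.5,0,0,0,0.4],[0,0,0.3,0,0,0,0.4],[0,0,0,0,0,0,-0.4],[0,0,0,0,0,0,-1],[0,0,0,0,0,0,-1],[0,0,0,0,0,0,-1]]]' 35
```

```text
time_s: 6.5
tcp_pos: [0.4376, -0.1604, 0.0251]
eef_rot: [180.0, -0.1, 14.4]
contact_force: [-0.1, -1.7, 0.7]
gripper_width: 0.0357
gripper_force: 35.2
```

```bash
python3 -m pendant '[[[0.3,0,0,0,0,0,-1],[0.6,-0.01,0,0,0,0,-1],[0.8,-0.01,0,0,0,0,-1],[0.8,-0.02,0,0,0,0,-1],[0.8,-0.02,0,0,0,0,-1],[0.8,-0.02,0,0,0,0,-1],[0.8,-0.02,0,0,0,0,-1],[0.8,-0.02,0,0,0,0,-1]]]'
```

```text
time_s: 7.3
tcp_pos: [0.5452, -0.1301, 0.0248]
eef_rot: [-180.0, 0.3, 14.4]
contact_force: [-8.4, -2.6, 10.5]
gripper_width: 0.0353
gripper_force: 35.0
```

```bash
python3 -m pendant '[[[-0.05,-0.44,-0.05,0,0,-1,-1],[-0.02,-0.44,0,0,0,-1,-1],[0.01,-0.44,0,0,0,-1,-1],[0.05,-0.44,0,0,0,-1,-1],[0.08,-0.43,0,0,0,-1,-1],[0.11,-0.43,0,0,0,-1,-1],[0.14,-0.42,0,0,0,-1,-1],[0.18,-0.41,0,0,0,-1,-1]]]'
python3 - <<'E'
from h import *
c=cap('top')
cv2.imwrite('pics/t2.png',cv2.resize(c['frame'][110:310,270:470],(600,600),interpolation=cv2.INTER_CUBIC))
E
```

```text
time_s: 8.1
tcp_pos: [0.5224, -0.0629, 0.0257]
eef_rot: [-180.0, 0.0, 46.5]
contact_force: [-1.0, -0.9, -0.5]
gripper_width: 0.035
gripper_force: 35.0
```

View pics/t2.png

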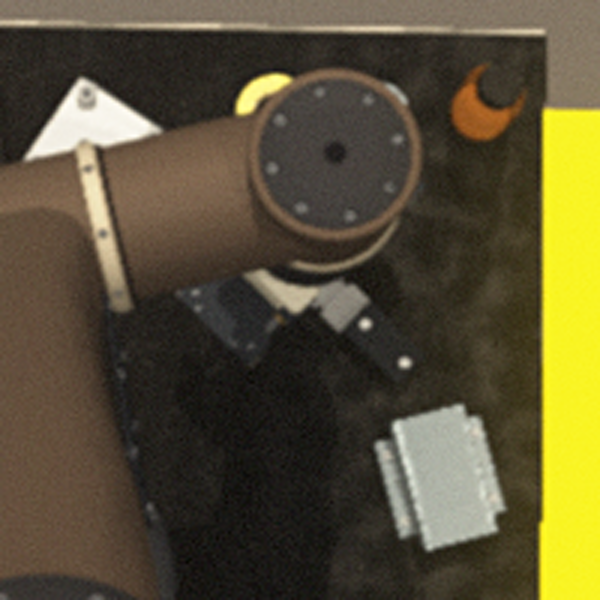

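The gauge is out and clear of the sleeve. The handle is at about (385,345) in the crop, and the sleeve mouth starts at about row 410. I'll finish the turn, lower it and release.

```bash
python3 -m pendant '[[[0.14,-0.43,0,0,0,-1,-1],[0.16,-0.43,0,0,0,-1,-1],[0.2,-0.42,0,0,0,-0.65,-1],[0,0,0.06,0,0,0,-1],[0,0,0,0,0,0,-1],[0,0,0,0,0,0,0.4],[0,0,0,0,0,0,0.4],[0,0,0,0,0,0,0.4]]]'
python3 -m pendant '[[[0,0,-0.8,0,0,0,0.4],[-0.3,0,-0.8,0,0,0,0.4],[-0.8,0,-0.6,0,0,0,0.4],[-0.8,0,0,0,0,0,0.4],[-0.8,0,0,0,0,0,0.4],[-0.8,0,0,0,0,0,0.4],[-0.8,0,0,0,0,0,0.4],[-0.5,0,0,0,0,0,0.4]]]'
python3 - <<'E'
from h import *
T=cap('top');S=cap('scene')
a=cv2.resize(T['frame'][140:260,300:420],(400,400),interpolation=cv2.INTER_CUBIC)
b=cv2.resize(S['frame'][160:280,220:340],(400,400),interpolation=cv2.INTER_CUBIC)
cv2.imwrite('pics/t3.png',np.hstack([a,b]))
E
```

```text
time_s: 8.95
tcp_pos: [0.5095, -0.0394, 0.0244]
eef_rot: [180.0, -0.0, 56.9]
contact_force: [-0.1, 0.6, -0.4]
gripper_width: 0.054
gripper_force: 0.0
time_s: 9.75
tcp_pos: [0.4555, -0.1212, 0.0679]
eef_rot: [-179.9, 0.0, 56.9]
contact_force: [-0.6, 0.1, 0.1]
gripper_width: 0.0615
gripper_force: 0.0
```

View pics/t3.png

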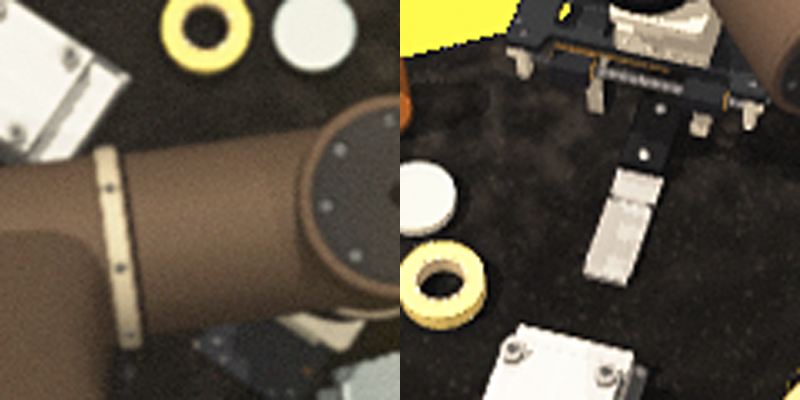

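The scene view (right half) shows the gauge lying flat. Its blade tip is at (607,280), the notches are at (637,197) and the handle is under the fingers. I'll measure its pose.

```bash
python3 - <<'E'
from h import *
S=np.load('/tmp/scene.npz')
B=(270,205,302,250)
d=blob(S,B,8e-3,100,None);print(d)
g=S['frame'].astype(float).mean(2)[B[1]:B[3],B[0]:B[2]]
v,u=np.nonzero(g>100);p=plane(S,np.c_[u+B[0],v+B[1]],8e-3)
for yaw in(57,d['ang']):
  a=np.radians(yaw);R=np.array([[np.cos(a),np.sin(a)],[-np.sin(a),np.cos(a)]])
  q=(p-[574.5,61.5])@R.T
  if yaw==57:print('jig frame: x',q[:,0].min(),q[:,0].max())
  for lo in np.arange(-200,-80,6):
    k=q[(q[:,0]>=lo)&(q[:,0]<lo+6)]
    if len(k)>2:print(int(lo),len(k),k[:,1].min().round(1),k[:,1].max().round(1),end=' | ')
  print()
print(r.get_state()['tcp_pos'])
E
```

```text
{'rect_c': array([494.6, -65.8]), 'size': array([119.8,  36.4]), 'rang': 56.9, 'mean': array([499.8, -57.7]), 'ang': np.float64(57.5), 'sd12': array([ 35.9, 103.1])}
jig frame: x -210.1850633768077 -90.3056170658209
-194 9 -20.5 14.1 | -188 29 -19.6 15.8 | -182 28 -20.3 15.1 | -176 29 -20.1 15.9 | -170 25 -19.2 15.2 | -164 28 -19.9 15.2 | -158 29 -20.6 14.5 | -152 28 -19.7 15.3 | -146 30 -20.4 14.6 | -140 28 -20.2 15.4 | -134 30 -19.3 15.5 | -128 29 -20.0 14.7 | -122 31 -19.8 15.6 | -116 29 -20.5 15.7 | -110 31 -19.6 14.9 | -104 30 -19.4 15.7 | -98 27 -18.5 13.4 | -92 9 -14.4 14.3 | 
-194 9 -18.8 15.8 | -188 29 -18.0 17.4 | -182 28 -18.7 16.6 | -176 29 -18.6 17.4 | -170 26 -17.7 16.6 | -164 27 -18.5 16.6 | -158 29 -19.2 15.0 | -152 28 -17.5 16.6 | -146 29 -19.1 15.8 | -140 30 -19.0 16.6 | -134 29 -18.1 16.6 | -128 30 -18.9 15.8 | -122 29 -18.8 16.6 | -116 31 -19.5 16.6 | -110 30 -18.6 15.8 | -104 30 -18.5 16.6 | -98 28 -17.7 14.3 | -92 8 -8.0 15.1 | 
[ 0.45582268 -0.12093246  0.06807013]
```

```bash
python3 -m pendant '[[[0,0,0.8,0,0,0,0.4],[0,0,0.7,0,0,0,0.4],[0,0,0.5,0,0,0,0.4],[0,0,0.15,0,0,0,0.4],[0,0,0,0,0,0,-0.4],[0,0,0,0,0,0,-1],[0,0,0,0,0,0,-1],[0,0,0,0,0,0,-1]]]' 40
python3 -m pendant '[[[0,0,-0.3,0,0,0,-1],[0,0,-0.6,0,0,0,-1],[0,0,-0.6,0,0,0,-1],[0,-0.07,-0.16,0,0,0,-1],[0.5,0,0,0,0,0,-1],[0.8,0,0,0,0,0,-1],[0.6,0,0,0,0,0,-1],[0,0,0,0,0,0,-1]]]'
python3 - <<'E'
from h import *
S=cap('scene')
cv2.imwrite('pics/t4.png',cv2.resize(S['frame'][180:320,220:360],(600,600),interpolation=cv2.INTER_CUBIC))
w=cloud(S);print(r.get_state()['tcp_pos'],r.get_state()['contact_force'])
a=np.radians(57);q=w.reshape(-1,3)*1000;g=S['frame'].mean(2).reshape(-1)
d=(q[:,:2]-[574.5,61.5])@np.array([[np.cos(a),-np.sin(a)],[np.sin(a),np.cos(a)]])
for lo in range(-150,8,6):
    k=(d[:,0]>lo)&(d[:,0]<lo+6)&(abs(d[:,1])<50)&(q[:,2]>25)&(q[:,2]<60)&(g>90)
    if k.sum()>3:print(lo,k.sum(),d[k,1].min().round(1),d[k,1].max().round(1),np.median(q[k,2]).round(1))
E
```

```text
time_s: 10.65
tcp_pos: [0.4572, -0.1197, 0.0259]
eef_rot: [180.0, -0.0, 57.0]
contact_force: [-0.6, 0.6, 1.1]
gripper_width: 0.0359
gripper_force: 40.0
time_s: 11.45
tcp_pos: [0.4779, -0.0854, 0.0582]
eef_rot: [180.0, 0.0, 57.1]
contact_force: [-0.1, -0.2, -1.4]
gripper_width: 0.0358
gripper_force: 40.0
[ 0.47701886 -0.08598446  0.05806192] [-0.36537542  0.00617062 -1.61725496]
-150 29 -16.7 17.4 40.9
-144 30 -18.7 15.3 40.7
-138 29 -16.6 17.3 40.2
-132 28 -17.3 14.3 41.6
-126 27 -19.8 17.9 40.8
-120 31 -17.8 14.6 40.0
-114 29 -18.5 17.0 40.3
-108 31 -18.0 16.6 41.0
-102 30 -18.0 15.9 41.1
-96 33 -18.9 17.1 40.2
-90 31 -16.3 16.1 40.3
-84 35 -17.6 18.3 40.4
-78 29 -15.6 17.9 40.3
-72 33 -19.5 17.5 40.3
-66 32 -17.4 16.4 40.9
-60 32 -15.7 16.1 39.9
-54 14 -15.9 13.5 39.7
-30 11 -35.4 32.1 27.9
-24 69 -44.0 40.8 30.2
-18 66 -42.2 41.6 31.0
-12 9 -18.2 42.2 32.6
-6 13 -36.1 41.9 51.7
0 47 -41.1 41.0 55.2
6 61 -32.0 42.6 55.9
```

View pics/t4.png

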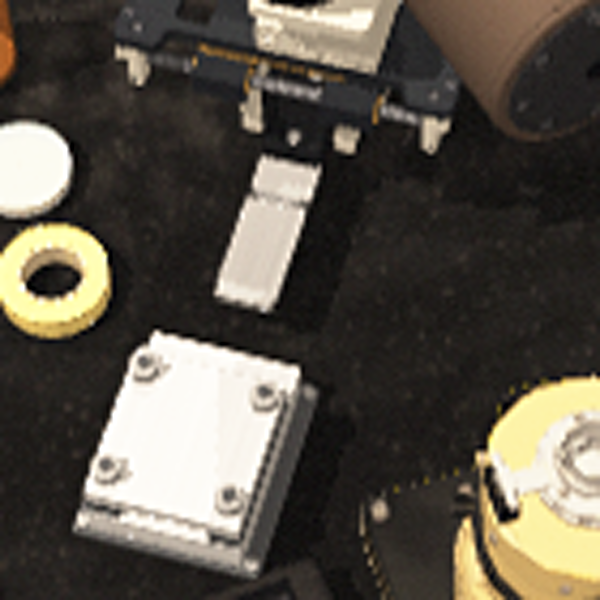

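The blade is centred on the jig. In the picture its tip is at (245,300) and it points at the plate, and its underside is about 32 mm up. I'll insert it.

```bash
python3 -m pendant '[[[0.4,0,0,0,0,0,-1],[0.7,0,0,0,0,0,-1],[0.7,0,0,0,0,0,-1],[0.7,0,0,0,0,0,-1],[0.7,0,0,0,0,0,-1],[0.7,0,0,0,0,0,-1],[0.6,0,0,0,0,0,-1],[0.5,0,0,0,0,0,-1]]]'
```

```text
time_s: 12.3
tcp_pos: [0.5316, -0.0022, 0.0585]
eef_rot: [-180.0, 0.0, 57.0]
contact_force: [1.2, 0.6, -2.1]
gripper_width: 0.0357
gripper_force: 40.0
```

```bash
python3 -m pendant '[[[0.4,0,0,0,0,0,-1],[0.4,0,0,0,0,0,-1],[0.22,0,0,0,0,0,-1],[0,0,0.05,0,0,0,-1],[0,0,0.05,0,0,0,-1],[0,0,0,0,0,0,-1],[0,0,0,0,0,0,0.3],[0,0,0,0,0,0,0.3]]]'
python3 -m pendant '[[[0,0,0,0,0,0,0.5],[0,0,-0.6,0,0,0,0.5],[0,0,-1,0,0,0,0.5],[-0.5,0,-1,0,0,0,0.5],[-1,0,-1,0,0,0,0.5],[-1,0,-1,0,0,0,0.5],[-1,0,-1,0,0,0,0.5],[-1,0,-1,0,0,0,0.5]]]'
python3 -m pendant '[[[0,1,-0.5,0,0,0,0.5],[0,1,-0.5,0,0,0,0.5],[0,1,0,0,0,0,0.5],[0,1,0,0,0,0,0.5],[0,1,0,0,0,0,0.5],[0,1,0,0,0,0,0.5],[0,1,0,0,0,0,0.5],[0,0,0,0,0,0,0.5]]]'
python3 - <<'E'
from h import *
T=cap('top');S=cap('scene')
a=cv2.resize(T['frame'][130:230,265:365],(400,400),interpolation=cv2.INTER_CUBIC)
b=cv2.resize(S['frame'][220:320,225:325],(400,400),interpolation=cv2.INTER_CUBIC)
cv2.imwrite('pics/t5.png',np.hstack([a,b]))
E
```

```text
time_s: 13.1
tcp_pos: [0.5422, 0.0137, 0.0568]
eef_rot: [180.0, -0.0, 57.0]
contact_force: [0.2, 0.2, -0.0]
gripper_width: 0.0464
gripper_force: 0.0
time_s: 13.9
tcp_pos: [0.4925, -0.0623, 0.1905]
eef_rot: [180.0, -0.0, 57.0]
contact_force: [1.2, -0.3, 0.1]
gripper_width: 0.0657
gripper_force: 0.0
time_s: 14.7
tcp_pos: [0.6118, -0.139, 0.209]
eef_rot: [180.0, 0.0, 56.9]
contact_force: [0.2, -0.8, -0.2]
gripper_width: 0.0655
gripper_force: 0.0
```

View pics/t5.png

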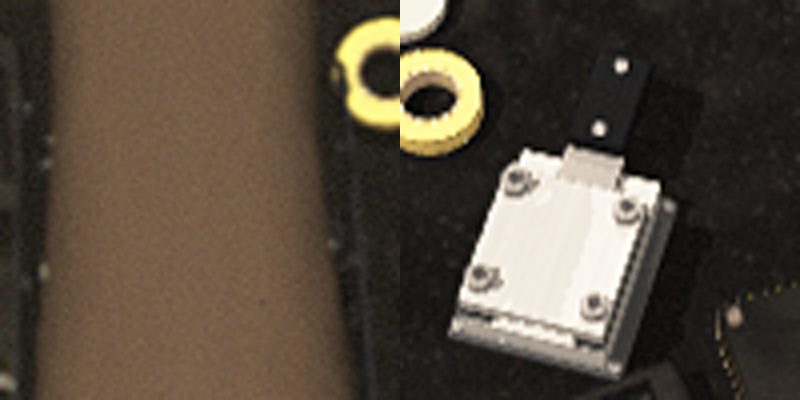

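In the scene half the gauge lies in the gap, with the handle at (615,95) and the blade root at (592,165). The arm blocks the top view, so I'll measure from the scene camera.

```bash
python3 - <<'E'
from h import *
S=np.load('/tmp/scene.npz');w=cloud(S).reshape(-1,3)*1000
a=np.radians(57);R=np.array([[np.cos(a),-np.sin(a)],[np.sin(a),np.cos(a)]]);o=np.array([574.5,61.5])
d=(w[:,:2]-o)@R
K=S['camera_matrix'];E=S['extrinsics'];g=cv2.cvtColor(S['frame'],cv2.COLOR_BGR2GRAY).astype(np.float32)
def prof(xs,ys,z):
    out=[]
    for x in xs:
        P=np.c_[(o+np.c_[np.full(len(ys),x),ys]@R.T)/1000,np.full(len(ys),z/1000)]
        c=P@E[:3,:3].T+E[:3,3];u=K[0,0]*c[:,0]/-c[:,2]+K[0,2];v=-K[1,1]*c[:,1]/-c[:,2]+K[1,2]
        out.append(cv2.remap(g,u.astype(np.float32)[None],v.astype(np.float32)[None],1).mean())
    return np.round(out).astype(int)
print('blade z38',list(zip(range(-40,0,2),prof(range(-40,0,2),np.arange(-10,11.),38).tolist())))
print('plate front z55 off gauge',list(zip(range(-12,12,2),prof(range(-12,12,2),np.arange(24,32.),55).tolist())))
print('plate front z55 on gauge',list(zip(range(-12,12,2),prof(range(-12,12,2),np.arange(-8,9.),55).tolist())))
print('plate rear z55',list(zip(range(80,100,2),prof(range(80,100,2),np.arange(-15,16.),55).tolist())))
print('lateral blade',list(zip(range(-28,30,2),prof(range(-28,30,2),[0],0).tolist()))[:0])
for lo in range(-105,-10,4):
    k=(d[:,0]>lo)&(d[:,0]<lo+4)&(abs(d[:,1])<15)
    k2=(d[:,0]>lo)&(d[:,0]<lo+4)&(abs(d[:,1])<40)&(w[:,2]>42)&(w[:,2]<60)
    print(lo,k.sum(),np.median(w[k,2]).round(1) if k.any() else '', (d[k2,1].min().round(1),d[k2,1].max().round(1)) if k2.any() else '')
E
```

```text
blade z38 [(-40, 29), (-38, 24), (-36, 16), (-34, 31), (-32, 96), (-30, 161), (-28, 194), (-26, 193), (-24, 196), (-22, 203), (-20, 207), (-18, 207), (-16, 207), (-14, 206), (-12, 208), (-10, 218), (-8, 231), (-6, 240), (-4, 239), (-2, 239)]
plate front z55 off gauge [(-12, 164), (-10, 213), (-8, 229), (-6, 228), (-4, 217), (-2, 219), (0, 222), (2, 209), (4, 162), (6, 147), (8, 158), (10, 185)]
plate front z55 on gauge [(-12, 207), (-10, 208), (-8, 208), (-6, 207), (-4, 207), (-2, 212), (0, 223), (2, 236), (4, 238), (6, 237), (8, 237), (10, 237)]
plate rear z55 [(80, 237), (82, 237), (84, 238), (86, 239), (88, 229), (90, 184), (92, 166), (94, 202), (96, 235), (98, 237)]
lateral blade []
-105 1 1.2 
-101 4 4.2 
-97 8 23.7 (np.float64(-13.2), np.float64(4.3))
-93 20 50.1 (np.float64(-18.1), np.float64(15.6))
-89 18 49.5 (np.float64(-18.0), np.float64(16.7))
-85 20 49.5 (np.float64(-17.0), np.float64(17.7))
-81 19 49.2 (np.float64(-16.7), np.float64(16.5))
-77 22 49.1 (np.float64(-17.6), np.float64(17.3))
-73 21 49.6 (np.float64(-13.7), np.float64(16.7))
-69 17 50.6 (np.float64(-17.8), np.float64(17.3))
-65 30 50.8 (np.float64(-16.6), np.float64(18.3))
-61 27 50.9 (np.float64(-17.9), np.float64(17.6))
-57 41 51.6 (np.float64(-18.6), np.float64(16.0))
-53 33 626.3 (np.float64(-17.1), np.float64(17.6))
-49 51 628.0 (np.float64(-18.2), np.float64(18.1))
-45 47 626.5 (np.float64(-12.6), np.float64(17.2))
-41 51 627.6 (np.float64(-18.8), np.float64(17.9))
-37 66 629.7 (np.float64(-15.5), np.float64(17.0))
-33 75 54.9 (np.float64(-16.6), np.float64(16.5))
-29 68 623.8 (np.float64(-12.8), np.float64(9.7))
-25 46 624.9 (np.float64(-13.6), np.float64(-13.6))
-21 64 623.1 (np.float64(-15.0), np.float64(7.0))
-17 59 623.9 (np.float64(-13.3), np.float64(18.0))
-13 67 620.7 (np.float64(-10.4), np.float64(-10.4))
```

The blade root sits at about -31 mm and the handle end at about -95.5 mm, so the gauge is 5.5 mm short. The bright tip face biased my earlier tip reading. I'll regrip and push it further in.

```bash
python3 -m pendant '[[[0.6,-1,0,0,0,0,0.5],[0.6,-1,0,0,0,0,0.5],[0.6,-1,0,0,0,0,0.5],[0.6,-1,0,0,0,0,0.5],[0.6,-1,0.3,0,0,0,0.5],[0.6,-1,0.5,0,0,0,0.5],[0.62,-1,0.8,0,0,0,0.5],[0,0,1,0,0,0,0.5]]]'
python3 -m pendant '[[[0,0,1,0,0,0,0.5],[0,0,1,0,0,0,0.5],[0,0,0.6,0,0,0,0.5],[0,0,0,0,0,0,0.5],[0,0,0,0,0,0,0.5],[0,0,0,0,0,0,0.5],[0,0,0,0,0,0,0.5],[0,0,0,0,0,0,0.5]]]'
```

```text
time_s: 15.6
tcp_pos: [0.538, 0.0113, 0.1578]
eef_rot: [179.9, -0.1, 57.1]
contact_force: [0.6, -0.3, 0.6]
gripper_width: 0.0658
gripper_force: 0.0
time_s: 16.4
tcp_pos: [0.5393, 0.0092, 0.1052]
eef_rot: [180.0, -0.1, 57.0]
contact_force: [-1.6, 0.0, 0.1]
gripper_width: 0.0658
gripper_force: 0.0
```

```bash
python3 -m pendant '[[[0,0,0.8,0,0,0,0.5],[0,0,0.8,0,0,0,0.5],[0,0,0.6,0,0,0,0.4],[0,0,0.2,0,0,0,0.2],[0,0,0,0,0,0,-0.4],[0,0,0,0,0,0,-1],[0,0,0,0,0,0,-1],[0,0,0,0,0,0,-1]]]' 25
python3 -m pendant '[[[0.1,0,0,0,0,0,-1],[0.1,0,0,0,0,0,-1],[0.07,0,0,0,0,0,-1],[0,0,0,0,0,0,-1],[0,0,0,0,0,0,-1],[0,0,0,0,0,0,0.3],[0,0,0,0,0,0,0.5],[0,0,0,0,0,0,0.5]]]'
python3 -m pendant '[[[0,0,-0.4,0,0,0,0.5],[0,0,-1,0,0,0,0.5],[0,0,-1,0,0,0,0.5],[0,0,-1,0,0,0,0.5],[0,0,-1,0,0,0,0.5],[0,0,-1,0,0,0,0.5],[0,0,-1,0,0,0,0.5],[0,0,-1,0,0,0,0.5]]]'
```

```text
time_s: 17.2
tcp_pos: [0.5395, 0.0093, 0.0572]
eef_rot: [180.0, -0.1, 57.0]
contact_force: [0.2, -0.6, 0.7]
gripper_width: 0.0355
gripper_force: 25.0
time_s: 18.0
tcp_pos: [0.5422, 0.0139, 0.0565]
eef_rot: [180.0, -0.0, 57.0]
contact_force: [1.1, 1.0, -0.4]
gripper_width: 0.0543
gripper_force: 0.0
time_s: 18.8
tcp_pos: [0.5419, 0.0137, 0.2061]
eef_rot: [180.0, -0.0, 57.0]
contact_force: [0.5, -0.1, 0.6]
gripper_width: 0.0657
gripper_force: 0.0
```

```bash
python3 -m pendant '[[[-0.3,-0.93,-0.9,0,0,0,0.5],[-0.3,-0.93,-0.9,0,0,0,0.5],[-0.3,-0.93,-0.9,0,0,0,0.5],[-0.3,-0.93,-0.9,0,0,0,0.5],[-0.3,-0.93,-0.9,0,0,0,0.5],[-0.3,-0.93,-0.9,0,0,0,0.5],[-0.3,-0.93,-0.9,0,0,0,0.5],[0.6,-0.6,0,0,0,0,0.5]]]'
python3 -m pendant '[[[0.67,-0.7,0,0,0,0,0.5],[0.67,-0.7,0,0,0,0,0.5],[0.67,-0.7,0,0,0,0,0.5],[0.67,-0.7,0,0,0,0,0.5],[0.67,-0.7,0,0,0,0,0.5],[0.67,-0.7,0,0,0,0,0.5],[0.67,-0.7,0,0,0,0,0.5],[0.67,-0.7,0,0,0,0,0.5]]]'
python3 -m pendant '[[[0.67,-0.7,0,0,0,0,0.5],[0.67,-0.7,0,0,0,0,0.5],[0.67,-0.7,0,0,0,0,0.5],[0.67,-0.7,0,0,0,0,0.5],[0.67,-0.7,0,0,0,0,0.5],[0.67,-0.7,0,0,0,0,0.5],[0,0,0,0,0,0,0.5],[0,0,0,0,0,0,0.5]]]'
cat > m.py <<'E'
from h import *
import sys
a=np.radians(57);R=np.array([[np.cos(a),-np.sin(a)],[np.sin(a),np.cos(a)]]);o=np.array([574.5,61.5])
def run(S):
    K=S['camera_matrix'];E=S['extrinsics'];g=cv2.cvtColor(S['frame'],cv2.COLOR_BGR2GRAY).astype(np.float32)
    def prof(xs,ys,z):
        out=[]
        for x in xs:
            P=np.c_[(o+np.c_[np.full(len(ys),x),ys]@R.T)/1000,np.full(len(ys),z/1000)]
            c=P@E[:3,:3].T+E[:3,3];u=K[0,0]*c[:,0]/-c[:,2]+K[0,2];v=-K[1,1]*c[:,1]/-c[:,2]+K[1,2]
            out.append(cv2.remap(g,u.astype(np.float32)[None],v.astype(np.float32)[None],1).mean())
        return np.round(out).astype(int).tolist()
    for n,xs,ys,z in(('root38',range(-40,2,2),np.arange(-10,11.),38),('root50',range(-40,-10,2),np.arange(-10,11.),50),('front55',range(-12,14,2),np.arange(-10,11.),55),('front55 left',range(-12,14,2),np.arange(26,36.),55),('rear55',range(80,106,2),np.arange(-15,16.),55),('apron30',range(-40,-10,2),np.arange(24,36.),30)):
        print(n,list(zip(xs,prof(xs,ys,z))))
    w=cloud(S).reshape(-1,3)*1000;d=(w[:,:2]-o)@R
    k=(d[:,0]<-30)&(d[:,0]>-120)&(abs(d[:,1])<30)&(w[:,2]>35)&(w[:,2]<65);q=cv2.minAreaRect(d[k].astype(np.float32))
    print('handle',np.percentile(d[k,0],[0,2,5]).round(1),k.sum(),q,np.median(w[k,2]))
T=cap('top');S=cap('scene');print('TOP');run(T);print('SCENE');run(S)
a_=cv2.resize(T['frame'][130:230,265:365],(400,400),interpolation=cv2.INTER_CUBIC)
b=cv2.resize(S['frame'][220:320,225:325],(400,400),interpolation=cv2.INTER_CUBIC)
cv2.imwrite('pics/'+sys.argv[1],np.hstack([a_,b]))
E
python3 m.py t6.png
```

```text
time_s: 19.6
tcp_pos: [0.4057, 0.0657, 0.3341]
eef_rot: [179.8, -0.3, 57.0]
contact_force: [0.4, 0.7, 0.4]
gripper_width: 0.066
gripper_force: 0.0
time_s: 20.4
tcp_pos: [0.3704, 0.2176, 0.3312]
eef_rot: [-180.0, -0.0, 57.0]
contact_force: [0.7, -0.5, 0.3]
gripper_width: 0.0657
gripper_force: 0.0
time_s: 21.2
tcp_pos: [0.344, 0.3306, 0.3304]
eef_rot: [180.0, 0.0, 57.0]
contact_force: [0.6, -0.2, -0.5]
gripper_width: 0.0656
gripper_force: 0.0
TOP
root38 [(-40, 62), (-38, 87), (-36, 108), (-34, 112), (-32, 98), (-30, 72), (-28, 62), (-26, 95), (-24, 149), (-22, 185), (-20, 197), (-18, 199), (-16, 202), (-14, 204), (-12, 205), (-10, 205), (-8, 204), (-6, 188), (-4, 155), (-2, 124), (0, 137)]
root50 [(-40, 77), (-38, 102), (-36, 113), (-34, 104), (-32, 80), (-30, 61), (-28, 80), (-26, 134), (-24, 178), (-22, 195), (-20, 199), (-18, 201), (-16, 204), (-14, 205), (-12, 206)]
front55 [(-12, 206), (-10, 203), (-8, 187), (-6, 152), (-4, 125), (-2, 146), (0, 206), (2, 242), (4, 248), (6, 246), (8, 245), (10, 245), (12, 245)]
front55 left [(-12, 217), (-10, 193), (-8, 177), (-6, 166), (-4, 146),
[... 1093 characters left out ...]
6), (4, 246), (6, 246), (8, 245), (10, 245), (12, 246)]
front55 left [(-12, 187), (-10, 237), (-8, 245), (-6, 244), (-4, 235), (-2, 232), (0, 220), (2, 198), (4, 146), (6, 119), (8, 135), (10, 172), (12, 199)]
rear55 [(80, 245), (82, 245), (84, 246), (86, 246), (88, 235), (90, 184), (92, 165), (94, 201), (96, 235), (98, 237), (100, 207), (102, 165), (104, 162)]
apron30 [(-40, 20), (-38, 20), (-36, 20), (-34, 19), (-32, 16), (-30, 12), (-28, 41), (-26, 149), (-24, 223), (-22, 248), (-20, 246), (-18, 245), (-16, 243), (-14, 238), (-12, 222)]
handle [-91.1 -88.7 -87. ] 341 ((-60.56723403930664, -0.7572097778320312), (61.094608306884766, 37.47689437866211), 0.011799679137766361) 49.6854342329458
```

View pics/t6.png

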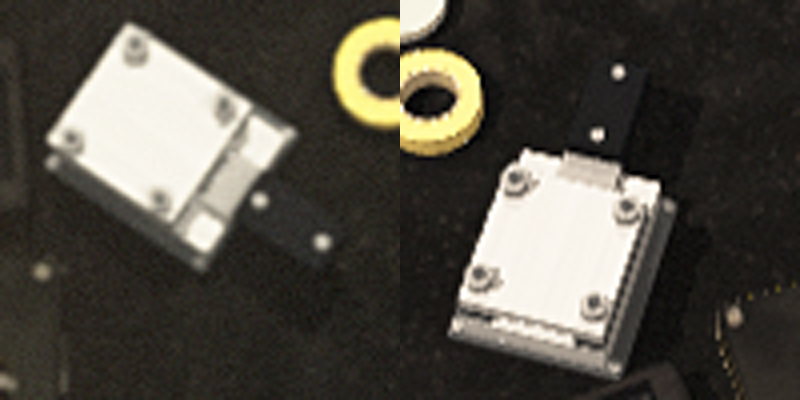

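The top view shows the handle's front edge flush with the apron's front edge, at (250,190) in the crop. Both cameras put the notches within about 1 mm of the plate's front edge. I'll hand it in.

```bash
python3 -c "
from plant import r
print(r.close_job())"
```

```text
the job is handed in; nothing more can be done
None
```

The job is handed in: I drew the gauge out of the sleeve, laid it flat on the bench and let go, then slid it by the handle into the jig gap, with the notches within about 1 mm of the top plate's front edge by both cameras. I saw no contact with the bottle, dish, tape roll or timer, but did not re-measure their positions at the end, and no verdict came back.

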